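# Pour the pearl beads into the inspection tray and present it

### The arm

A 6-joint arm with a two-finger parallel gripper is mounted at the origin on a cart in front of the work surface, level with it; the furniture and walls round the work are solid. World frame = base frame: x ahead of the robot, y to its left, z up, the work surface at z = 0. Lengths are in mm, angles in rad, forces in N, time in s.
With the tool pointing down it reaches from about 300 to 750 mm from the base axis. Payload 8.5 kg.
Tool frame: the origin (TCP) lies where the fingers leave the gripper's body, on its centre line; the fingertips stand 73 mm ahead of it and the grasp point (between the pads) lies 54 mm ahead of it (env.grip_point_offset is the distance from the TCP to the grasp point, in mm); z points along the fingers, y is the line along which they close (so a half turn about z gives the same grasp; the last joint's range is limited). The gripper opens to 85 mm and grips with 20 to 120 N. Pads are 22 mm wide; open, the fingers measure 114 mm over their backs; the gripper's body (76 mm by 85 mm) begins 54 mm behind the grasp point. The pads swing forward as they close: fully open they stand 13 mm farther back than shut.
Start: joints at [1.006, 0.381, 1.297, -0, 1.464, -0.215], TCP at [188.481, 516.678, 303.922] pointing down, gripper open.
Joint ranges: [-3.11, 3.11], [-0.89, 2.33], [0.22, 2.48], [-1.42, 4.56], [0.17, 2.85], [-2.88, 2.88]. Speed limits (rad/s): [2.39, 2.39, 3.14, 3.14, 3.14, 3.14].

### API

Orientations are given as a unit quaternion [w, x, y, z].
In Python, from bench import status, optics, finish_job, env gives the robot as it stands.
- The arm moves only by the tool step_arm, never from a script. Its argument "plan" is a list of rows, each an object with "gripper": the gripper command: -1 is shut, 1 is fully open, values between are in proportion; "slide": the shift along the tool's x, y, z scaled (see below), a list of three; "turn": the turn, a rotation vector about the tool's x, y, z scaled (see below), a list of three. A call has 1 to 20 rows; each row shifts and turns the commanded pose from where the row before left it, along the tool's axes as they then stand; what a row does not reach is not made up. The controller multiplies each number of a shift by 500 mm and each number of a turn by 90 degrees. A row lasts 1/8 s, in which the tool goes at most 62.5 mm and 10.7 degrees, less where a joint would pass 70% of its speed; a pose out of reach is approached as far as the arm can. A call with a number of a shift or a turn outside -1 to 1 is refused whole. A call with a gripper value outside its range is refused whole. The fingers move at their own pace and stop on an object; "squeeze" is the grip in N (left out, the last holds). Time passes only in rows, so rows that do not move let the fingers close. It gives the time, the measured TCP pose, the force, the opening and the grip force at its end, in the units of the state.
- status.get_obs(): the state, without advancing time (a new reading comes with each control period).
- optics.read_camera(name): name is "scene" or "side" or "wrist"; returns a dict with "pixels" (400x640x3 uint8, blue, green, red), "fx", "fy", "cx", "cy" (pixels), "cam_to_world" (4x4, takes a point from camera to world coordinates); the wrist camera has in their place "hand_eye" (4x4, takes a point from camera to tool coordinates, whose origin is the TCP and whose axes are the flange's). Camera axes: x right, y up, looking along -z (the intrinsics and any distortion apply to the point x, -y, -z); pixel columns grow to the right and rows downward; lengths in mm; the calibration is good to about 2 mm. A picture is of the moment at which its call begins: read the wrist's pose just before it. There is no depth.
- finish_job(): hands the job in; it is judged then, once.
The state is a dict: "clock": time; "joints": joint angles; "joint_velocities": joint speeds; "effort": joint torques, N m; "tcp_pos": TCP position; "tool_rot": TCP orientation; "contact_force": force on the tool from outside, world axes, zero at the start; "wrist_torque": the same for the moment, N m; "grip_width": finger opening in mm; "finger_force": force on a finger pad.
Only numpy, scipy, OpenCV 4.12 (cv2) and the standard library are available. Lean on these libraries where they do the work, as an engineer would, in place of code of your own. Each camera call takes 0.05 s, during which the arm holds its last target. There are 200 camera calls.

### The job

Pour all six pearl beads from the small spouted aluminium cup into the blue tray, then set the cup back down upright on the bench and let go of it. Then lift the tray by its orange post handle to about 15 cm above the bench and keep it there, level and still, with all the beads in it: the program finishes while holding the tray in the air. Leave the jars and the loupe where they are.

Things in the scene. Friction and masses are not known exactly. Their poses are not given: they have to be found in the camera images.
- cup_grip (a point): Point on the upright black handle of a small spouted aluminium cup, 78 mm above the cup's underside. z up; the spout points to -x, y is across. Handle: bar 24 mm (x) by 13 mm (y, grip across this), top 96 mm above the underside, at the back of the cup. Cup 53 mm wide, 121 mm long, walls 38 to 42 mm high, 0.14 kg, loose.
- cup_lip (a point): Middle of the spout's open edge, where beads leave the cup; 20 mm above the underside, 108 mm towards -x from cup_grip, same axes. The spout is 48 mm wide inside; its floor is a ramp that rises at 22 degrees from the flat chamber floor. Beads roll out only when the cup is tipped spout-down by more than 22 degrees; 40 degrees empties it.
- tray_grip (a point): Point on the orange post in the middle of an open blue tray, 78 mm above the tray's underside, z up. Post 32 mm (x) by 14 mm (y, grip across this), top 95 mm above the underside. 0.22 kg, loose.
- cup: The same spouted cup, same axes; origin at its underside below the chamber, 43 mm towards -x from the handle's middle. Chamber about 51 by 48 mm inside, floor 3 mm thick.
- tray: The same blue tray; origin at the centre of its underside. 130 mm (x) by 190 mm (y), walls 26 mm high and 3 mm thick, floor 3 mm; a foot block 44 by 28 mm, 9 mm high, round the post. The open halves lie to +y and -y of the post, their middles 50 mm from it.
- bead_1_center (a point): Centre of a round cream pearl bead, 14 mm across, 10 g; it starts in the cup and rolls easily.
- bead_2_center (a point): Centre of a round cream pearl bead, 14 mm across, 10 g; it starts in the cup and rolls easily.
- bead_3_center (a point): Centre of a round cream pearl bead, 14 mm across, 10 g; it starts in the cup and rolls easily.
- bead_4_center (a point): Centre of a round cream pearl bead, 14 mm across, 10 g; it starts in the cup and rolls easily.
- bead_5_center (a point): Centre of a round cream pearl bead, 14 mm across, 10 g; it starts in the cup and rolls easily.
- bead_6_center (a point): Centre of a round cream pearl bead, 14 mm across, 10 g; it starts in the cup and rolls easily.
- jar_red: Small closed jar of pearls with a red lid, 43 mm across, 44 mm high, a bystander; origin at its underside.
- jar_white: Small closed jar of pearls with a white lid, 43 mm across, 44 mm high, a bystander; origin at its underside.
- jar_blue: Small closed jar of pearls with a blue lid, 39 mm across, 40 mm high, a bystander; origin at its underside.
- loupe: Folding metal loupe lying on the bench, 30 by 63 by 14 mm, a bystander; origin at its underside.

How it is judged (in metres and radians):
On the way, in this order (a step that is already met when the one before it is completed fails the run):
1. all six beads are in the tray (x of bead_1_center in the frame of tray_grip between -0.062 and 0.062 m and y of bead_1_center in the frame of tray_grip between -0.092 and 0.092 m and z of bead_1_center in the frame of tray_grip between -0.078 and -0.05 m and x of bead_2_center in the frame of tray_grip between -0.062 and 0.062 m and y of bead_2_center in the frame of tray_grip between -0.092 and 0.092 m and z of bead_2_center in the frame of tray_grip between -0.078 and -0.05 m and x of bead_3_center in the frame of tray_grip between -0.062 and 0.062 m and y of bead_3_center in the frame of tray_grip between -0.092 and 0.092 m and z of bead_3_center in the frame of tray_grip between -0.078 and -0.05 m and x of bead_4_center in the frame of tray_grip between -0.062 and 0.062 m and y of bead_4_center in the frame of tray_grip between -0.092 and 0.092 m and z of bead_4_center in the frame of tray_grip between -0.078 and -0.05 m and x of bead_5_center in the frame of tray_grip between -0.062 and 0.062 m and y of bead_5_center in the frame of tray_grip between -0.092 and 0.092 m and z of bead_5_center in the frame of tray_grip between -0.078 and -0.05 m and x of bead_6_center in the frame of tray_grip between -0.062 and 0.062 m and y of bead_6_center in the frame of tray_grip between -0.092 and 0.092 m and z of bead_6_center in the frame of tray_grip between -0.078 and -0.05 m), for 0.2 s.
2. the cup stands upright on the bench again, released (angle between cup_grip's own z axis and vertical below 0.1 rad and height (world z) of cup_grip between 0.07 and 0.086 m and contact force between each of the arm, the fingers and cup below 0.2 N), for 0.2 s.
At the end, for the whole second after the job is handed in: Fingers hold the tray, underside 10 to 25 cm above the bench, tilt under 0.12 rad, still (under 3 cm/s, 0.15 rad/s), carried by nothing else, all six beads inside its walls; the cup stands upright (within 0.1 rad) on the bench, untouched by the robot (all of step 1 and all of step 2 and height (world z) of tray between 0.1 and 0.25 m and angle between tray_grip's own z axis and vertical below 0.12 rad and linear speed of tray below 0.03 m/s and angular speed of tray below 0.15 rad/s and contact force between the fingers and tray above 1 N and contact force between tray and cup below 0.2 N and contact force between tray and jar_red below 0.2 N and contact force between tray and jar_white below 0.2 N and contact force between tray and jar_blue below 0.2 N and contact force between tray and loupe below 0.2 N); the arm keeps its last pose, push and grip.
It fails at once if the red-lidded jar is moved more than 3 cm (distance of jar_red from where it was at the start of the episode above 0.03 m).
It fails at once if the white-lidded jar is moved more than 3 cm (distance of jar_white from where it was at the start of the episode above 0.03 m).
It fails at once if the blue-lidded jar is moved more than 3 cm (distance of jar_blue from where it was at the start of the episode above 0.03 m).
It fails at once if the loupe is moved more than 3 cm (distance of loupe from where it was at the start of the episode above 0.03 m).
It also fails if it takes over 64 s, if anything falls off the work surface, if the arm or the gripper's body presses on something with over 40 N, if the wrist force passes 120 N, or if a joint passes its speed limit or range.

## Working session

There is one attempt and no reset: what is moved stays moved. The work goes in short steps, Python scripts to look and compute and a tool call to move; the robot and the scene stay as the last step left them, time stands still between calls to the robot, and variables do not carry over. Pictures are saved under pics/ and viewed, at most 10 in all, crops included, and the job is handed in when it is done.

Besides the shell and the picture viewer there is one more tool, called after "Request:" as name(argument=value, ...), one argument or row to a line, values as JSON. step_arm: Moves the arm, as the interface text tells. Its arguments: {"type":"object","properties":{"plan":{"type":"array","items":{"type":"object","properties":{"gripper":{"type":"number"},"slide":{"type":"array","items":{"type":"number"}},"turn":{"type":"array","items":{"type":"number"}}}}},"squeeze":{"type":"number"}},"required":["plan"]}

```bash
mkdir -p pics; ls; python3 - <<'E'
from bench import status, optics, env
import cv2,json
o=status.get_obs();print({k:o[k] for k in('clock','tcp_pos','tool_rot','grip_width')},env.grip_point_offset)
for n in("scene","side","wrist"):
    c=optics.read_camera(n);cv2.imwrite(f"pics/{n}0.png",c["pixels"]);print(n,{k:(v.tolist() if hasattr(v,'tolist') else v) for k,v in c.items() if k!='pixels'})
E
```

```text
pics
{'clock': 0.0, 'tcp_pos': array([188.39899015, 516.52679272, 303.3140246 ]), 'tool_rot': array([-2.73950203e-04,  1.74024546e-01,  9.84741044e-01, -6.76774318e-04]), 'grip_width': 85.28772284743236} 53.900000000000006
scene {'fx': 394.32143654859277, 'fy': 394.32143654859277, 'cx': 322.23522768062213, 'cy': 198.78306086654067, 'cam_to_world': [[-0.8966299305113824, 0.19447465814221387, -0.39778684625264166, 3.7311921805137076], [-0.4421992392504938, -0.4393200748344682, 0.7819576105222853, 981.908269018144], [-0.02268480807585377, 0.8770276387822146, 0.4799040740550714, 651.8049904719041], [0.0, 0.0, 0.0, 1.0]]}
side {'fx': 362.3393421336404, 'fy': 362.3393421336404, 'cx': 315.40015223928333, 'cy': 197.0719966974553, 'cam_to_world': [[0.8877930526074927, 0.2951702435366076, -0.35312607249027794, 72.7067252487645], [-0.46023946237567465, 0.5664185094645788, -0.6836298043591098, -738.5835906474671], [-0.001770032208537815, 0.7694443446191962, 0.6387114117655298, 789.5337077053625], [0.0, 0.0, 0.0, 1.0]]}
wrist {'fx': 354.3857430893105, 'fy': 354.3857430893105, 'cx': 320.3975198357404, 'cy': 204.57261547269096, 'hand_eye': [[-6.542128326951881e-05, 0.9535860697066141, 0.30112057947199083, 77.03608836946302], [0.9999998596747326, -9.5917160270554e-05, 0.0005210090331387779, -0.14553903026615078], [0.0005257095870743919, 0.3011205713022446, -0.9535859296193706, -69.19447376575566], [0.0, 0.0, 0.0, 1.0]]}
```

View pics/scene0.png

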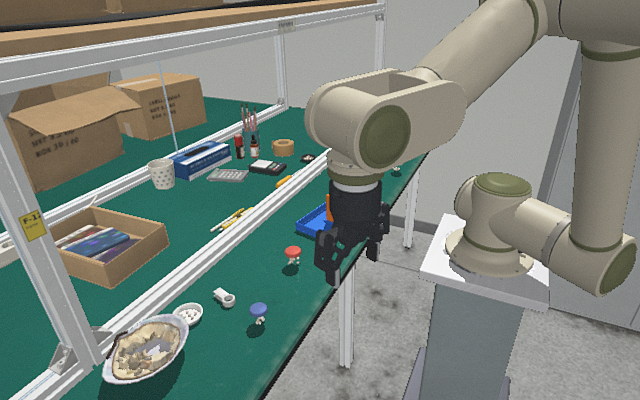

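View pics/side0.png

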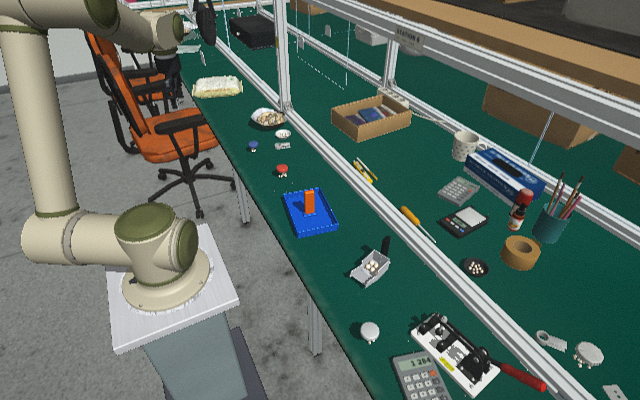

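The side view shows the tray around (311,212) with its post at (310,200). The cup is at (371,266), its handle at (386,245) and its spout pointing lower-left. The white jar is at (370,331), the red jar at (282,171) and the blue jar at (253,146). I'll crop and enlarge this area.

```bash
cat > h.py <<'E'
import numpy as np
from scipy.spatial.transform import Rotation as R
def ray(c,u,v,T=None):
    T=np.array(c["cam_to_world"]) if T is None else T
    d=T[:3,:3]@np.array([(u-c["cx"])/c["fx"],-(v-c["cy"])/c["fy"],-1]);return T[:3,3],d
def at(c,u,v,z,T=None):
    o,d=ray(c,u,v,T);return o+d*(z-o[2])/d[2]
def Rq(q): return R.from_quat([q[1],q[2],q[3],q[0]])
def wristT(o,c):
    T=np.eye(4);T[:3,:3]=Rq(o["tool_rot"]).as_matrix();T[:3,3]=o["tcp_pos"];return T@np.array(c["hand_eye"])
def proj(c,p,T=None):
    T=np.array(c["cam_to_world"]) if T is None else T
    q=T[:3,:3].T@(np.array(p)-T[:3,3]);return c["cx"]+c["fx"]*q[0]/-q[2],c["cy"]-c["fy"]*q[1]/-q[2]
E
python3 - <<'E'
import cv2
from h import *
from bench import optics
c=optics.read_camera("side")
im=c["pixels"][130:350,230:450];cv2.imwrite("pics/s1.png",cv2.resize(im,None,fx=2.7,fy=2.7,interpolation=cv2.INTER_CUBIC))
for n,u,v,z in[("post",310,192,95),("handle",386,238,96),("spoutmid",355,271,20),("wj",370,326,44),("rj",282,167,44),("bj",253,143,40),("loupe",283,146,10),("rail",400,225,0),("trayA",281,195,26),("B",328,187,26),("C",339,228,26),("D",294,235,26)]:print(n,at(c,u,v,z).round())
E
```

```text
post [453.  34.  95.]
handle [ 543. -232.   96.]
spoutmid [ 450. -238.   20.]
wj [ 385. -401.   44.]
rj [456. 264.  44.]
bj [422. 475.  40.]
loupe [536. 445.  10.]
rail [ 680. -137.    0.]
trayA [398. 141.  26.]
B [558. 107.  26.]
C [491. -83.  26.]
D [359. -47.  26.]
```

View pics/s1.png

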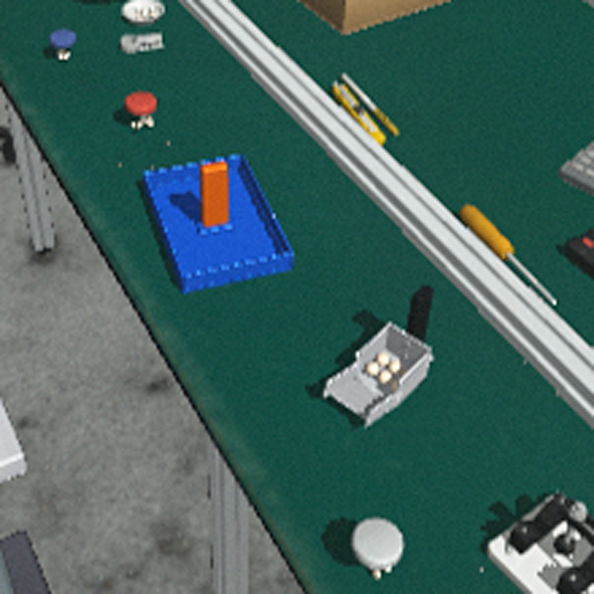

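The crop shows the tray's rim corners at (146,172), (240,156), (292,255) and (184,278), and the post top at (214,165). The cup's handle top is at (423,291), and its spout edge runs from about (325,392) to (367,422). The beads sit near (383,368).

```bash
python3 - <<'E'
from h import *
from bench import optics
c=optics.read_camera("side")
P={n:at(c,230+x/2.7,130+y/2.7,z) for n,x,y,z in[("post",214,165,95),("A",146,172,26),("B",240,156,26),("C",292,255,26),("D",184,278,26),("hand",423,290,96),("s1",325,393,20),("s2",366,424,5),("s2b",368,418,20),("back corner",433,352,40),("bead",383,368,10)]}
for n,p in P.items():print(n,p.round(0))
print("center",sum(P[k] for k in"ABCD")/4)
for a,b in("AB","BC","CD","DA"):
    d=P[b]-P[a];print(a,b,np.linalg.norm(d).round(),np.degrees(np.arctan2(d[1],d[0])).round(1))
E
```

```text
post [453.  39.  95.]
A [410. 143.  26.]
B [528. 117.  26.]
C [496. -68.  26.]
D [374. -45.  26.]
hand [ 546. -231.   96.]
s1 [ 431. -245.   20.]
s2 [ 453. -286.    5.]
s2b [ 452. -289.   20.]
back corner [ 543. -264.   40.]
bead [ 504. -239.   10.]
center [452.02865083  36.6598339   26.        ]
A B 121.0 -12.2
B C 188.0 -99.8
C D 125.0 169.3
D A 191.0 78.9
```

Request:
step_arm(
  plan=[
    {"turn": [0, 0, 0.112], "gripper": 1},
    {"turn": [0, 0, 0.112]},
    {"turn": [0, 0, 0.112]},
    {"turn": [0, 0, 0.112]},
    {"turn": [0, 0, 0.112]},
    {"turn": [0, 0, 0.112]},
    {"turn": [0, 0, 0.112]},
    {"turn": [0, 0, 0.112]},
    {"turn": [0, 0, 0.112]},
    {"turn": [0, 0, 0.112]},
    {"turn": [0, 0, 0.112]},
    {"turn": [0, 0, 0.112]},
    {"turn": [0, 0, 0.112]},
    {"turn": [0, 0, 0.112]},
  ],
)

```text
$.plan[0]: bad value
```

Request:
step_arm(
  plan=[
    {"slide": [0.008, 0.117, 0.005], "gripper": 1},
    {"slide": [0.008, 0.117, 0.005]},
    {"slide": [0.008, 0.117, 0.005]},
    {"slide": [0.008, 0.117, 0.005]},
    {"slide": [0.008, 0.117, 0.005]},
    {"slide": [0.008, 0.117, 0.005]},
    {"slide": [0.008, 0.117, 0.005]},
    {"slide": [0.008, 0.117, 0.005]},
    {"slide": [0.008, 0.117, 0.005]},
    {"slide": [0.008, 0.117, 0.005]},
    {"slide": [0.008, 0.117, 0.005]},
    {"slide": [0.008, 0.117, 0.005]},
    {"slide": [0.008, 0.117, 0.005]},
    {"slide": [0.008, 0.117, 0.005]},
    {"slide": [0, 0, 0]},
    {"slide": [0, 0, 0]},
  ],
)

```text
$.plan[0]: bad value
```

```bash
python3 - <<'E'
import cv2
from h import *
from bench import optics,status
o=status.get_obs();c=optics.read_camera("wrist");cv2.imwrite("pics/w1.png",c["pixels"])
print(o["clock"],o["tcp_pos"],Rq(o["tool_rot"]).as_matrix().round(3),o["joints"].round(2) if hasattr(o["joints"],"round") else o["joints"])
E
```

```text
0.25 [188.44434506 516.5951029  303.64937878] [[-0.939  0.343 -0.   ]
 [ 0.343  0.939 -0.001]
 [ 0.    -0.001 -1.   ]] [ 1.01  0.38  1.3  -0.    1.46 -0.22]
```

View pics/w1.png

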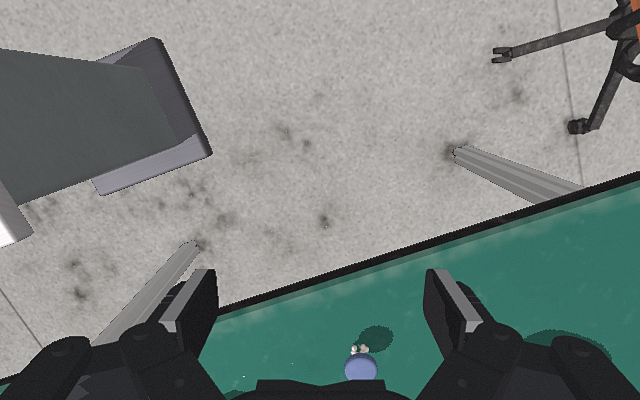

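The moves were refused, so the picture only shows the start pose with the fingers and the blue jar at (360,368). Each row probably needs all three keys.

Request:
step_arm(
  plan=[
    {"gripper": 1, "slide": [0, 0, 0], "turn": [0, 0, 0.112]},
    {"gripper": 1, "slide": [0, 0, 0], "turn": [0, 0, 0.112]},
    {"gripper": 1, "slide": [0, 0, 0], "turn": [0, 0, 0.112]},
    {"gripper": 1, "slide": [0, 0, 0], "turn": [0, 0, 0.112]},
    {"gripper": 1, "slide": [0, 0, 0], "turn": [0, 0, 0.112]},
    {"gripper": 1, "slide": [0, 0, 0], "turn": [0, 0, 0.112]},
    {"gripper": 1, "slide": [0, 0, 0], "turn": [0, 0, 0.112]},
    {"gripper": 1, "slide": [0, 0, 0], "turn": [0, 0, 0.112]},
    {"gripper": 1, "slide": [0, 0, 0], "turn": [0, 0, 0.112]},
    {"gripper": 1, "slide": [0, 0, 0], "turn": [0, 0, 0.112]},
    {"gripper": 1, "slide": [0, 0, 0], "turn": [0, 0, 0.112]},
    {"gripper": 1, "slide": [0, 0, 0], "turn": [0, 0, 0.112]},
    {"gripper": 1, "slide": [0, 0, 0], "turn": [0, 0, 0.112]},
    {"gripper": 1, "slide": [0, 0, 0], "turn": [0, 0, 0.112]},
  ],
)

```text
clock: 2.05
tcp_pos: [188.5, 516.6, 303.8]
tool_rot: [0.0, 0.987, 0.161, -0.0]
contact_force: [-0.5, -0.2, 0.3]
grip_width: 85.4
finger_force: 0.0
```

Request:
step_arm(
  plan=[
    {"gripper": 1, "slide": [0.008, 0.117, 0.005], "turn": [0, 0, 0]},
    {"gripper": 1, "slide": [0.008, 0.117, 0.005], "turn": [0, 0, 0]},
    {"gripper": 1, "slide": [0.008, 0.117, 0.005], "turn": [0, 0, 0]},
    {"gripper": 1, "slide": [0.008, 0.117, 0.005], "turn": [0, 0, 0]},
    {"gripper": 1, "slide": [0.008, 0.117, 0.005], "turn": [0, 0, 0]},
    {"gripper": 1, "slide": [0.008, 0.117, 0.005], "turn": [0, 0, 0]},
    {"gripper": 1, "slide": [0.008, 0.117, 0.005], "turn": [0, 0, 0]},
    {"gripper": 1, "slide": [0.008, 0.117, 0.005], "turn": [0, 0, 0]},
    {"gripper": 1, "slide": [0.008, 0.117, 0.005], "turn": [0, 0, 0]},
    {"gripper": 1, "slide": [0.008, 0.117, 0.005], "turn": [0, 0, 0]},
    {"gripper": 1, "slide": [0.008, 0.117, 0.005], "turn": [0, 0, 0]},
    {"gripper": 1, "slide": [0.008, 0.117, 0.005], "turn": [0, 0, 0]},
    {"gripper": 1, "slide": [0.008, 0.117, 0.005], "turn": [0, 0, 0]},
    {"gripper": 1, "slide": [0.008, 0.117, 0.005], "turn": [0, 0, 0]},
    {"gripper": 1, "slide": [0, 0, 0], "turn": [0, 0, 0]},
    {"gripper": 1, "slide": [0, 0, 0], "turn": [0, 0, 0]},
  ],
)

```text
clock: 4.05
tcp_pos: [505.7, -239.9, 268.7]
tool_rot: [-0.0, 0.987, 0.164, -0.0]
contact_force: [-0.3, 0.6, -0.2]
grip_width: 85.3
finger_force: 0.0
```

```bash
python3 - <<'E'
import cv2
from h import *
from bench import optics,status
o=status.get_obs();c=optics.read_camera("wrist");cv2.imwrite("pics/w2.png",c["pixels"])
print(o["clock"],o["tcp_pos"],Rq(o["tool_rot"]).as_matrix().round(3),o["joints"])
E
```

```text
4.05 [ 505.66347552 -239.92059171  268.65581362] [[ 0.946  0.323 -0.001]
 [ 0.323 -0.946  0.001]
 [-0.    -0.001 -1.   ]] [-6.54596619e-01  4.25214882e-01  1.33071869e+00  2.21847729e-04
  1.38671235e+00  5.87484227e-01]
```

View pics/w2.png

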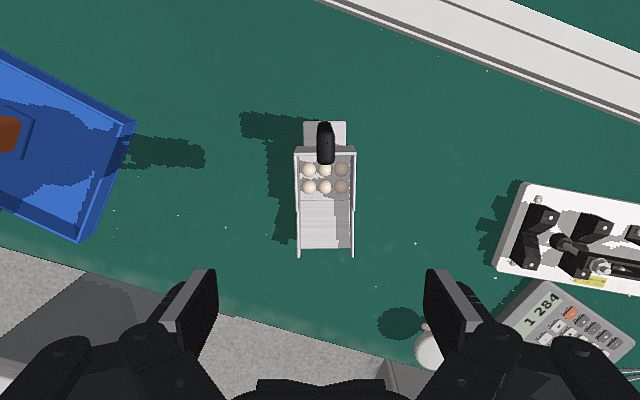

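The wrist view shows the cup upright in the frame with the handle top around (325,145) and the six beads near (325,178). The spout's open edge is around (326,250), and the tray's -y half is at the left.

```bash
python3 - <<'E'
from h import *
from bench import optics,status
o=status.get_obs();c=optics.read_camera("wrist");T=wristT(o,c)
M=T=T
Rt=Rq(o["tool_rot"]).as_matrix()
for n,u,v,z in[("handtop",325,144,96),("lip",326,250,20),("wallL",295,154,40),("wallR",355,154,40),("L end",298,257,30),("R end",353,257,30),("traycorner far",136,122,26),("traycorner near",80,242,26),("posttop right edge",20,133,95),("wj",431,350,44)]:
    p=at(c,u,v,z,T);print(n,p.round(1),"tool",(Rt.T@(p-o["tcp_pos"])).round(1))
for z in (78,96):
  print(z,[tuple(np.round(proj(c,o["tcp_pos"]+Rt@np.array([x,4,268.7-z]),T))) for x in(20,30,40,54)])
E
```

```text
handtop [ 547.9 -228.4   96. ] tool [ 43.5   3.3 173. ]
lip [ 440.8 -267.5   20. ] tool [-70.4   5.7 249. ]
wallL [ 524.7 -210.4   40. ] tool [ 27.5 -21.2 229. ]
wallR [ 541.1 -258.3   40. ] tool [ 27.4  29.4 229. ]
L end [ 429.6 -242.9   30. ] tool [-73.1 -21.2 239. ]
R end [ 446.6 -292.7   30. ] tool [-73.1  31.4 239. ]
traycorner far [504.3 -72.3  26. ] tool [  52.8 -158.4  243.1]
traycorner near [375.3 -41.3  26. ] tool [ -59.2 -229.5  243.1]
posttop right edge [488.  -30.8  95. ] tool [  50.8 -203.   174.1]
wj [ 381.9 -398.7   44. ] tool [-168.6  110.8  225. ]
78 [(np.float64(325.0), np.float64(172.0)), (np.float64(326.0), np.float64(159.0)), (np.float64(326.0), np.float64(146.0)), (np.float64(326.0), np.float64(126.0))]
96 [(np.float64(326.0), np.float64(178.0)), (np.float64(326.0), np.float64(164.0)), (np.float64(326.0), np.float64(149.0)), (np.float64(326.0), np.float64(128.0))]
```

Request:
step_arm(
  plan=[
    {"gripper": 1, "slide": [0.08, 0.008, 0], "turn": [0, 0, 0]},
    {"gripper": 1, "slide": [0, 0, 0.055], "turn": [0, 0, 0]},
    {"gripper": 1, "slide": [0, 0, 0.055], "turn": [0, 0, 0]},
    {"gripper": 1, "slide": [0, 0, 0.055], "turn": [0, 0, 0]},
    {"gripper": 1, "slide": [0, 0, 0.055], "turn": [0, 0, 0]},
    {"gripper": 1, "slide": [0, 0, 0.055], "turn": [0, 0, 0]},
    {"gripper": 1, "slide": [0, 0, 0], "turn": [0, 0, 0]},
    {"gripper": -1, "slide": [0, 0, 0], "turn": [0, 0, 0]},
    {"gripper": -1, "slide": [0, 0, 0], "turn": [0, 0, 0]},
    {"gripper": -1, "slide": [0, 0, 0], "turn": [0, 0, 0]},
    {"gripper": -1, "slide": [0, 0, 0], "turn": [0, 0, 0]},
    {"gripper": -1, "slide": [0, 0, 0], "turn": [0, 0, 0]},
    {"gripper": -1, "slide": [0, 0, 0], "turn": [0, 0, 0]},
    {"gripper": -1, "slide": [0, 0, 0], "turn": [0, 0, 0]},
    {"gripper": -1, "slide": [0, 0, 0], "turn": [0, 0, 0]},
  ],
  squeeze=60,
)

```text
clock: 6.02
tcp_pos: [545.2, -231.3, 131.7]
tool_rot: [0.0, 0.987, 0.164, 0.0]
contact_force: [-1.7, 1.5, 5.5]
grip_width: 12.5
finger_force: 60.6
```

Request:
step_arm(
  plan=[
    {"gripper": -1, "slide": [0, 0, -0.02], "turn": [0, 0, 0]},
    {"gripper": -1, "slide": [0, 0, -0.045], "turn": [0, 0, 0]},
    {"gripper": -1, "slide": [0, 0, -0.045], "turn": [0, 0, 0]},
    {"gripper": -1, "slide": [0, 0, -0.045], "turn": [0, 0, 0]},
    {"gripper": -1, "slide": [0, 0, -0.045], "turn": [0, 0, 0]},
    {"gripper": -1, "slide": [0, 0, 0], "turn": [0, 0, 0.058]},
    {"gripper": -1, "slide": [-0.004, -0.038, 0], "turn": [0, 0, 0.058]},
    {"gripper": -1, "slide": [-0.004, -0.038, 0], "turn": [0, 0, 0.058]},
    {"gripper": -1, "slide": [-0.004, -0.038, 0], "turn": [0, 0, 0.058]},
    {"gripper": -1, "slide": [-0.004, -0.038, 0], "turn": [0, 0, 0.058]},
    {"gripper": -1, "slide": [-0.004, -0.038, 0], "turn": [0, 0, 0.058]},
    {"gripper": -1, "slide": [-0.004, -0.038, 0], "turn": [0, 0, 0]},
    {"gripper": -1, "slide": [-0.004, -0.038, 0], "turn": [0, 0, 0]},
    {"gripper": -1, "slide": [-0.004, -0.038, 0], "turn": [0, 0, 0]},
    {"gripper": -1, "slide": [-0.004, -0.038, 0], "turn": [0, 0, 0]},
    {"gripper": -1, "slide": [0, 0, 0], "turn": [0, 0, 0]},
  ],
)

```text
clock: 8.02
tcp_pos: [538.7, -60.3, 231.4]
tool_rot: [-0.0, 0.994, -0.108, -0.0]
contact_force: [-0.3, -0.6, -2.4]
grip_width: 12.1
finger_force: 59.7
```

```bash
python3 - <<'E'
import cv2
from h import *
from bench import optics,status
o=status.get_obs();c=optics.read_camera("side");cv2.imwrite("pics/s2.png",cv2.resize(c["pixels"][130:300,230:450],None,fx=3,fy=3,interpolation=cv2.INTER_CUBIC))
Rt=Rq(o["tool_rot"]).as_matrix();print(o["clock"],o["tcp_pos"],Rt.round(3))
lip=o["tcp_pos"]+Rt@[-108,0,112];print("lip",lip)
a=np.radians(-12.5);ex=np.array([np.cos(a),np.sin(a),0]);ey=np.array([-ex[1],ex[0],0]);d=lip-[452,37,0];print("lip in tray",d@ex,d@ey)
E
```

```text
8.025 [538.68204378 -60.30584957 231.42571574] [[ 0.977 -0.214 -0.   ]
 [-0.214 -0.977  0.   ]
 [-0.    -0.    -1.   ]]
lip [433.17161706 -37.18061982 119.44012022]
lip in tray -2.326450371989896 -76.49745087253139
```

View pics/s2.png

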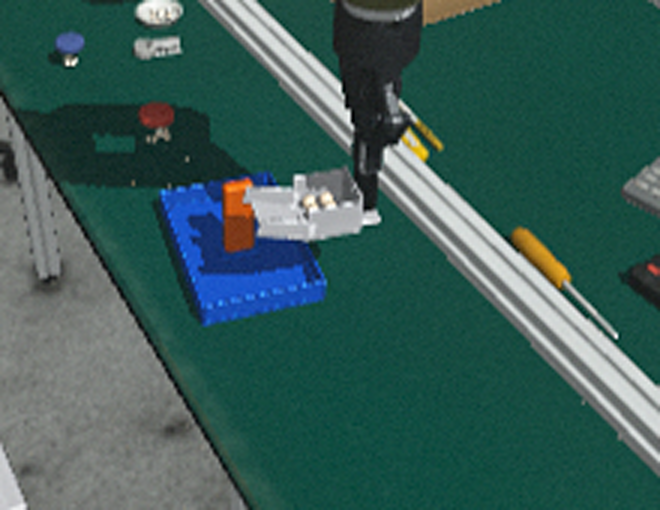

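The view shows the cup held level with its beads at about (318,200), next to the post and aligned with the tray. I'll shift it 27 mm back and 25 mm towards the post, then begin the tilt.

Request:
step_arm(
  plan=[
    {"gripper": -1, "slide": [0.027, -0.024, 0], "turn": [0, 0, 0]},
    {"gripper": -1, "slide": [0.027, -0.024, 0], "turn": [0, 0, 0]},
    {"gripper": -1, "slide": [-0.0182, 0, -0.0163], "turn": [0, 0.05, 0]},
    {"gripper": -1, "slide": [-0.0182, 0, -0.0163], "turn": [0, 0.05, 0]},
    {"gripper": -1, "slide": [-0.0182, 0, -0.0163], "turn": [0, 0.05, 0]},
    {"gripper": -1, "slide": [-0.0182, 0, -0.0163], "turn": [0, 0.05, 0]},
    {"gripper": -1, "slide": [0, 0, 0], "turn": [0, 0, 0]},
  ],
)

```text
clock: 8.95
tcp_pos: [530.5, -35.8, 259.8]
tool_rot: [0.017, 0.982, -0.108, 0.155]
contact_force: [0.4, -0.9, -2.2]
grip_width: 12.0
finger_force: 59.8
```

```bash
cat > lip.py <<'E'
from h import *
from bench import status
o=status.get_obs()
Rt=Rq(o["tool_rot"]).as_matrix();print(o["clock"],o["tcp_pos"],Rt.round(3),"tilt",np.degrees(np.arccos(-Rt[2,2])),o["joints"])
lip=o["tcp_pos"]+Rt@[-108,0,112]
a=np.radians(-12.5);ex=np.array([np.cos(a),np.sin(a),0]);ey=np.array([-ex[1],ex[0],0]);d=lip-[452,37,0];print("lip in tray",d@ex,d@ey,lip[2])
E
python3 lip.py
```

```text
8.95 [530.45594807 -35.7578742  259.81566953] [[ 0.929 -0.217  0.301]
 [-0.206 -0.976 -0.067]
 [ 0.309  0.    -0.951]] tilt 17.974120047130203 [-0.29892829  0.30137267  1.58669781  0.0304227   0.94096798  1.47608229]
lip in tray 24.176511198403944 -54.08264201854932 119.954294837227
```

Request:
step_arm(
  plan=[
    {"gripper": -1, "slide": [-0.0111, 0, 0.0342], "turn": [0, 0, 0]},
    {"gripper": -1, "slide": [-0.0111, 0, 0.0342], "turn": [0, 0, 0]},
    {"gripper": -1, "slide": [-0.0111, 0, 0.0342], "turn": [0, 0, 0]},
    {"gripper": -1, "slide": [-0.0111, 0, 0.0342], "turn": [0, 0, 0]},
    {"gripper": -1, "slide": [0, 0, 0], "turn": [0, 0, 0]},
    {"gripper": -1, "slide": [-0.009, 0, -0.0083], "turn": [0, 0.025, 0]},
    {"gripper": -1, "slide": [-0.009, 0, -0.0083], "turn": [0, 0.025, 0]},
    {"gripper": -1, "slide": [-0.009, 0, -0.0083], "turn": [0, 0.025, 0]},
    {"gripper": -1, "slide": [-0.009, 0, -0.0083], "turn": [0, 0.025, 0]},
    {"gripper": -1, "slide": [-0.009, 0, -0.0083], "turn": [0, 0.025, 0]},
    {"gripper": -1, "slide": [-0.009, 0, -0.0083], "turn": [0, 0.025, 0]},
    {"gripper": -1, "slide": [-0.009, 0, -0.0083], "turn": [0, 0.025, 0]},
    {"gripper": -1, "slide": [-0.009, 0, -0.0083], "turn": [0, 0.025, 0]},
    {"gripper": -1, "slide": [-0.009, 0, -0.0083], "turn": [0, 0.025, 0]},
    {"gripper": -1, "slide": [-0.009, 0, -0.0083], "turn": [0, 0.025, 0]},
    {"gripper": -1, "slide": [0, 0, 0], "turn": [0, 0, 0]},
    {"gripper": -1, "slide": [0, 0, 0], "turn": [0, 0, 0]},
    {"gripper": -1, "slide": [0, 0, 0], "turn": [0, 0, 0]},
  ],
)

```text
clock: 11.2
tcp_pos: [474.4, -23.1, 203.1]
tool_rot: [0.038, 0.933, -0.102, 0.344]
contact_force: [-0.3, -0.0, -0.7]
grip_width: 12.4
finger_force: 59.9
```

```bash
python3 lip.py; python3 - <<'E'
import cv2
from bench import optics
a=optics.read_camera("side")["pixels"][130:270,250:430];b=optics.read_camera("scene")["pixels"][150:290,240:420]
cv2.imwrite("pics/p1.png",cv2.resize(cv2.hconcat([a,b]),None,fx=2.2,fy=3.5,interpolation=cv2.INTER_CUBIC))
E
```

```text
11.2 [474.35006186 -23.0641386  203.10131702] [[ 0.742 -0.216  0.635]
 [-0.164 -0.976 -0.14 ]
 [ 0.65   0.    -0.76 ]] tilt 40.53448367935183 [-0.32718724  0.25760298  2.01855868  0.41743484  0.17574477  1.07577106]
lip in tray 25.528349516761516 -53.81785340850055 47.78983944891024
```

View pics/p1.png

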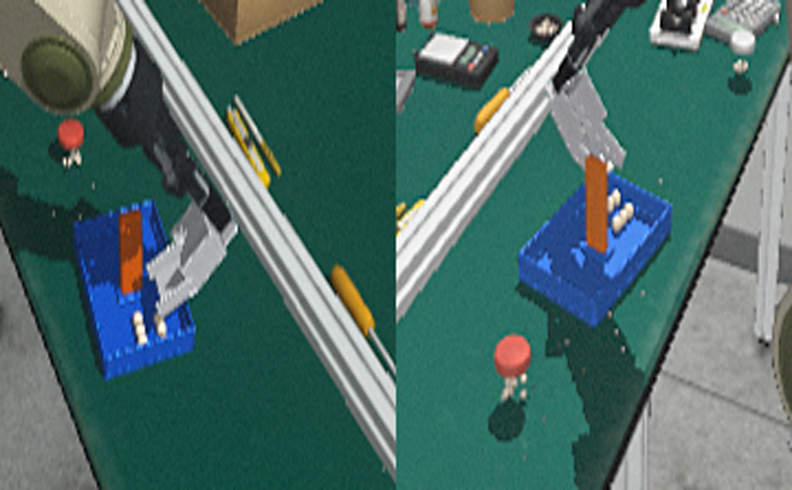

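Beads can be seen in the tray's -y half, near (140,327) in the side view and (620,210) in the scene view. Joint 5 is close to its limit, so I won't tilt any further. I'll raise the cup, level it and count the beads.

Request:
step_arm(
  plan=[
    {"gripper": -1, "slide": [0.0325, 0, -0.038], "turn": [0, 0, 0]},
    {"gripper": -1, "slide": [0.0325, 0, -0.038], "turn": [0, 0, 0]},
    {"gripper": -1, "slide": [0.0325, 0, -0.038], "turn": [0, 0, 0]},
    {"gripper": -1, "slide": [0.0169, 0, 0.0176], "turn": [0, -0.05, 0]},
    {"gripper": -1, "slide": [0.0169, 0, 0.0176], "turn": [0, -0.05, 0]},
    {"gripper": -1, "slide": [0.0169, 0, 0.0176], "turn": [0, -0.05, 0]},
    {"gripper": -1, "slide": [0.0169, 0, 0.0176], "turn": [0, -0.05, 0]},
    {"gripper": -1, "slide": [0.0169, 0, 0.0176], "turn": [0, -0.05, 0]},
    {"gripper": -1, "slide": [0.0169, 0, 0.0176], "turn": [0, -0.05, 0]},
    {"gripper": -1, "slide": [0.0169, 0, 0.0176], "turn": [0, -0.05, 0]},
    {"gripper": -1, "slide": [0.0169, 0, 0.0176], "turn": [0, -0.05, 0]},
    {"gripper": -1, "slide": [0.0169, 0, 0.0176], "turn": [0, -0.05, 0]},
    {"gripper": -1, "slide": [0, 0.06, 0], "turn": [0, 0, 0]},
    {"gripper": -1, "slide": [0, 0.06, 0], "turn": [0, 0, 0]},
    {"gripper": -1, "slide": [0, 0.06, 0], "turn": [0, 0, 0]},
    {"gripper": -1, "slide": [0, 0.06, 0], "turn": [0, 0, 0]},
    {"gripper": -1, "slide": [0, 0.06, 0], "turn": [0, 0, 0]},
    {"gripper": -1, "slide": [0, 0, 0], "turn": [0, 0, 0]},
  ],
)

```text
clock: 13.55
tcp_pos: [537.4, -192.4, 234.4]
tool_rot: [0.0, 0.994, -0.11, -0.0]
contact_force: [-0.1, -0.1, -1.0]
grip_width: 12.2
finger_force: 59.8
```

```bash
python3 lip.py; python3 - <<'E'
import cv2
from bench import optics
a=optics.read_camera("side")["pixels"][170:300,270:420]
cv2.imwrite("pics/p2.png",cv2.resize(a,None,fx=4.5,fy=4.5,interpolation=cv2.INTER_CUBIC))
E
```

```text
13.55 [ 537.37064156 -192.44967269  234.41596861] [[ 0.976 -0.219 -0.   ]
 [-0.219 -0.976 -0.001]
 [ 0.     0.001 -1.   ]] tilt 0.041275110369174 [-5.51019528e-01  4.74340662e-01  1.35282171e+00 -6.80658310e-04
  1.31413791e+00  1.24079175e+00]
lip in tray 25.016263804865385 -205.32458514679428 122.40917348675788
```

View pics/p2.png

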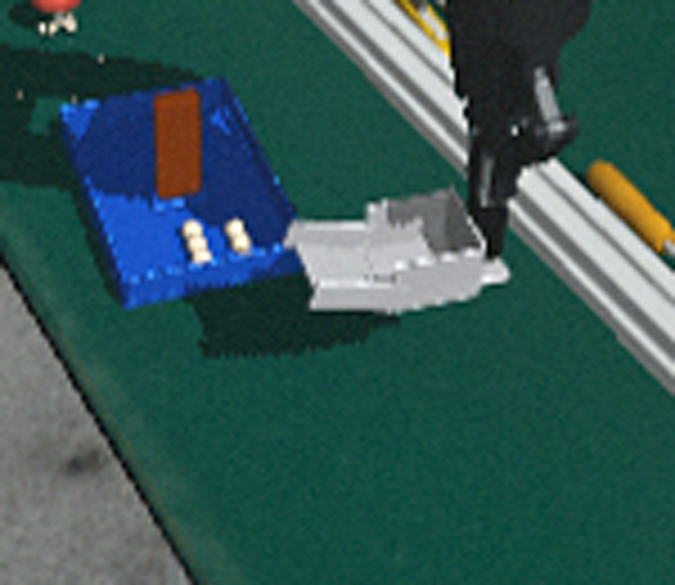

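The cup looks empty. Three beads sit in a row at (197,243) and at least two at (238,235), with a third possibly hidden behind the wall. I'll check with the wrist camera.

```bash
python3 - <<'E'
import cv2
from h import *
from bench import optics,status
o=status.get_obs();c=optics.read_camera("wrist");T=wristT(o,c);im=c["pixels"];cv2.imwrite("pics/w3.png",im)
a=np.radians(-12.5);ex=np.array([np.cos(a),np.sin(a),0]);ey=np.array([-ex[1],ex[0],0])
for p in([-65,-95],[65,-95],[-65,0],[65,0]):print(p,np.round(proj(c,np.array([452,37,26])+p[0]*ex+p[1]*ey,T)))
f=im.astype(int);m=((f[:,:,2]>150)&(f[:,:,2]-f[:,:,0]>18)&(f[:,:,1]-f[:,:,0]>8)).astype(np.uint8)
n,l,s,k=cv2.connectedComponentsWithStats(m)
for i in range(1,n):
    if s[i,4]>20:
        d=at(c,*k[i],10,T)-[452,37,0];print(k[i].round(),s[i,2:],"tray",(d@ex).round(),(d@ey).round())
E
```

```text
[-65, -95] [209. 387.]
[65, -95] [194. 267.]
[-65, 0] [112. 387.]
[65, 0] [ 85. 268.]
[582. 286.] [15  9 54] tray 37.0 -450.0
[160. 296.] [ 31  14 309] tray 27.0 -53.0
[573. 292.] [ 6  7 24] tray 30.0 -442.0
[181. 296.] [12 13 98] tray 26.0 -73.0
[163. 321.] [ 44  14 430] tray -1.0 -52.0
```

View pics/w3.png

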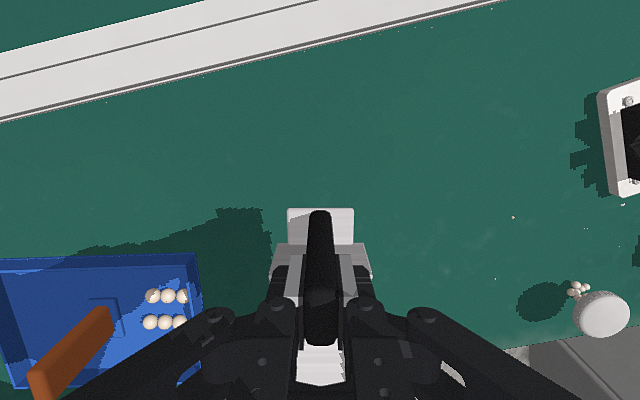

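All six beads are in the tray, in two rows of three at (166,296) and (166,321). Next I'll set the cup down.

Request:
step_arm(
  plan=[
    {"gripper": -1, "slide": [0, 0.04, 0], "turn": [0, 0, 0]},
    {"gripper": -1, "slide": [0, 0.04, 0], "turn": [0, 0, 0]},
    {"gripper": -1, "slide": [0, 0, 0.0475], "turn": [0, 0, 0]},
    {"gripper": -1, "slide": [0, 0, 0.0475], "turn": [0, 0, 0]},
    {"gripper": -1, "slide": [0, 0, 0.0475], "turn": [0, 0, 0]},
    {"gripper": -1, "slide": [0, 0, 0.0475], "turn": [0, 0, 0]},
    {"gripper": -1, "slide": [0, 0, 0.007], "turn": [0, 0, 0]},
    {"gripper": -1, "slide": [0, 0, 0.007], "turn": [0, 0, 0]},
    {"gripper": -1, "slide": [0, 0, 0], "turn": [0, 0, 0]},
    {"gripper": -1, "slide": [0, 0, 0], "turn": [0, 0, 0]},
  ],
)

```text
clock: 14.9
tcp_pos: [529.1, -229.8, 133.3]
tool_rot: [0.0, 0.994, -0.109, 0.001]
contact_force: [-0.3, -1.1, -1.9]
grip_width: 12.1
finger_force: 59.8
```

Request:
step_arm(
  plan=[
    {"gripper": -1, "slide": [0, 0, 0.003], "turn": [0, 0, 0]},
    {"gripper": -1, "slide": [0, 0, 0], "turn": [0, 0, 0]},
    {"gripper": 0, "slide": [0, 0, 0], "turn": [0, 0, 0]},
    {"gripper": 1, "slide": [0, 0, 0], "turn": [0, 0, 0]},
    {"gripper": 1, "slide": [0, 0, 0], "turn": [0, 0, 0]},
    {"gripper": 1, "slide": [0, 0, 0], "turn": [0, 0, 0]},
    {"gripper": 1, "slide": [0, 0, 0], "turn": [0, 0, 0]},
    {"gripper": 1, "slide": [0, 0, 0], "turn": [0, 0, 0]},
    {"gripper": 1, "slide": [0, 0, -0.05], "turn": [0, 0, 0]},
    {"gripper": 1, "slide": [0, 0, -0.07], "turn": [0, 0, 0]},
    {"gripper": 1, "slide": [0, 0, -0.07], "turn": [0, 0, 0]},
    {"gripper": 1, "slide": [0, 0, -0.07], "turn": [0, 0, 0]},
    {"gripper": 1, "slide": [-0.045, -0.081, 0], "turn": [0, 0, 0]},
    {"gripper": 1, "slide": [-0.045, -0.081, 0], "turn": [0, 0, 0]},
    {"gripper": 1, "slide": [-0.045, -0.081, 0], "turn": [0, 0, 0]},
    {"gripper": 1, "slide": [-0.045, -0.081, 0], "turn": [0, 0, 0]},
    {"gripper": 1, "slide": [-0.045, -0.081, 0], "turn": [0, 0, 0]},
    {"gripper": 1, "slide": [-0.045, -0.081, 0], "turn": [0, 0, 0]},
    {"gripper": 1, "slide": [0, 0, 0], "turn": [0, 0, 0]},
    {"gripper": 1, "slide": [0, 0, 0], "turn": [0, 0, 0]},
  ],
)

```text
clock: 17.4
tcp_pos: [449.9, 36.5, 261.3]
tool_rot: [0.0, 0.994, -0.109, 0.0]
contact_force: [-0.8, 0.1, 0.4]
grip_width: 85.3
finger_force: 0.0
```

```bash
python3 - <<'E'
import cv2
from h import *
from bench import optics,status
o=status.get_obs();s=optics.read_camera("side");c=optics.read_camera("wrist");T=wristT(o,c);im=c["pixels"]
cv2.imwrite("pics/w4.png",cv2.resize(cv2.vconcat([im[40:380,100:540],cv2.resize(s["pixels"][200:300,310:450],(440,200))]),None,fx=1.1,fy=1.1))
Rt=Rq(o["tool_rot"]).as_matrix();print(o["tcp_pos"],Rt.round(3))
h=cv2.cvtColor(im,cv2.COLOR_BGR2HSV)
for nm,lo,hi,z in(("post",(4,150,60),(20,255,255),95),("blue",(100,120,40),(125,255,255),26)):
    m=cv2.inRange(h,lo,hi);n,l,st,k=cv2.connectedComponentsWithStats(m);i=1+st[1:,4].argmax();pts=np.column_stack(np.where(l==i)[::-1]).astype(np.float32)
    print(nm,st[i],cv2.minAreaRect(pts))
    for q in cv2.boxPoints(cv2.minAreaRect(pts)):print(q.round(),(Rt.T@(at(c,*q,z,T)-o["tcp_pos"])).round(1))
E
```

```text
[449.90107933  36.47256089 261.25528401] [[ 0.976 -0.216  0.001]
 [-0.216 -0.976 -0.   ]
 [ 0.001  0.    -1.   ]]
post [300 162  20  64 596] ((309.4999694824219, 193.49998474121094), (62.99999237060547, 18.999996185302734), 90.0)
[300. 162.] [ 32.6 -13.4 166.3]
[319. 162.] [ 32.6  -0.7 166.3]
[319. 225.] [-12.6  -0.7 166.2]
[300. 225.] [-12.6 -14.2 166.2]
blue [  196   102   228   151 28461] ((311.7861633300781, 177.30047607421875), (144.43141174316406, 227.4165802001953), 88.02507019042969)
[196. 109.] [  64.  -103.2  235.3]
[423. 101.] [ 70.3  84.9 235.3]
[428. 246.] [-59.3 100.8 235.2]
[201. 253.] [ -67.3 -112.4  235.2]
```

View pics/w4.png

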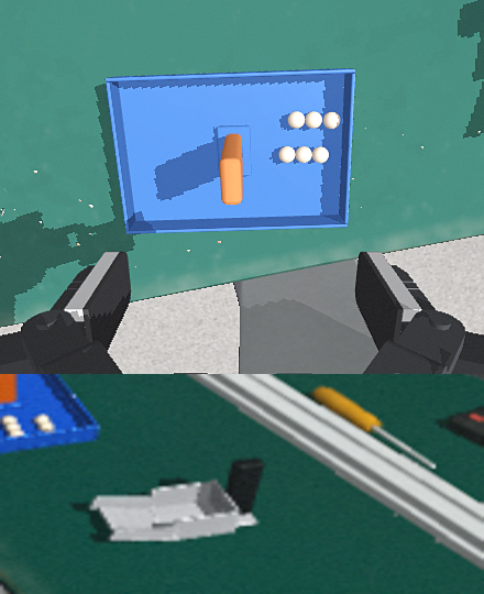

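The cup stands upright on the bench, released. The post top is at about (310,194) in the full image, with the tray turned about 2° from the tool. I'll correct for that, descend and grip.

Request:
step_arm(
  plan=[
    {"gripper": 1, "slide": [0.006, -0.0146, 0], "turn": [0, 0, -0.023]},
    {"gripper": 1, "slide": [0, 0, 0.052], "turn": [0, 0, 0]},
    {"gripper": 1, "slide": [0, 0, 0.052], "turn": [0, 0, 0]},
    {"gripper": 1, "slide": [0, 0, 0.052], "turn": [0, 0, 0]},
    {"gripper": 1, "slide": [0, 0, 0.052], "turn": [0, 0, 0]},
    {"gripper": 1, "slide": [0, 0, 0.05], "turn": [0, 0, 0]},
    {"gripper": 1, "slide": [0, 0, 0], "turn": [0, 0, 0]},
    {"gripper": -1, "slide": [0, 0, 0], "turn": [0, 0, 0]},
    {"gripper": -1, "slide": [0, 0, 0], "turn": [0, 0, 0]},
    {"gripper": -1, "slide": [0, 0, 0], "turn": [0, 0, 0]},
    {"gripper": -1, "slide": [0, 0, 0], "turn": [0, 0, 0]},
    {"gripper": -1, "slide": [0, 0, 0], "turn": [0, 0, 0]},
    {"gripper": -1, "slide": [0, 0, 0], "turn": [0, 0, 0]},
    {"gripper": -1, "slide": [0, 0, 0], "turn": [0, 0, 0]},
    {"gripper": -1, "slide": [0, 0, 0], "turn": [0, 0, 0]},
  ],
  squeeze=80,
)

```text
clock: 19.38
tcp_pos: [454.3, 43.2, 132.6]
tool_rot: [0.0, 0.996, -0.091, 0.0]
contact_force: [-0.5, -0.3, 5.1]
grip_width: 13.1
finger_force: 78.7
```

Request:
step_arm(
  plan=[
    {"gripper": -1, "slide": [0, 0, -0.008], "turn": [0, 0, 0]},
    {"gripper": -1, "slide": [0, 0, -0.016], "turn": [0, 0, 0]},
    {"gripper": -1, "slide": [0, 0, -0.024], "turn": [0, 0, 0]},
    {"gripper": -1, "slide": [0, 0, -0.03], "turn": [0, 0, 0]},
    {"gripper": -1, "slide": [0, 0, -0.03], "turn": [0, 0, 0]},
    {"gripper": -1, "slide": [0, 0, -0.03], "turn": [0, 0, 0]},
    {"gripper": -1, "slide": [0, 0, -0.03], "turn": [0, 0, 0]},
    {"gripper": -1, "slide": [0, 0, -0.03], "turn": [0, 0, 0]},
    {"gripper": -1, "slide": [0, 0, -0.03], "turn": [0, 0, 0]},
    {"gripper": -1, "slide": [0, 0, -0.03], "turn": [0, 0, 0]},
    {"gripper": -1, "slide": [0, 0, -0.024], "turn": [0, 0, 0]},
    {"gripper": -1, "slide": [0, 0, -0.016], "turn": [0, 0, 0]},
    {"gripper": -1, "slide": [0, 0, -0.008], "turn": [0, 0, 0]},
    {"gripper": -1, "slide": [0, 0, 0], "turn": [0, 0, 0]},
    {"gripper": -1, "slide": [0, 0, 0], "turn": [0, 0, 0]},
    {"gripper": -1, "slide": [0, 0, 0], "turn": [0, 0, 0]},
    {"gripper": -1, "slide": [0, 0, 0], "turn": [0, 0, 0]},
    {"gripper": -1, "slide": [0, 0, 0], "turn": [0, 0, 0]},
    {"gripper": -1, "slide": [0, 0, 0], "turn": [0, 0, 0]},
    {"gripper": -1, "slide": [0, 0, 0], "turn": [0, 0, 0]},
  ],
)

```text
clock: 21.88
tcp_pos: [454.2, 43.2, 285.1]
tool_rot: [0.0, 0.996, -0.091, -0.0]
contact_force: [-1.0, -0.2, -3.6]
grip_width: 12.9
finger_force: 77.9
```

```bash
python3 - <<'E'
import cv2
from h import *
from bench import optics,status
o=status.get_obs();print(o["clock"],o["tcp_pos"],o["contact_force"],o["finger_force"])
for n in("wrist","side"):
    c=optics.read_camera(n);im=c["pixels"];h=cv2.cvtColor(im,cv2.COLOR_BGR2HSV)
    m=cv2.inRange(h,(100,120,40),(125,255,255));k,l,st,ce=cv2.connectedComponentsWithStats(m);i=1+st[1:,4].argmax();print(n,"blue",st[i])
    x,y,w,hh=st[i,:4];f=im[y:y+hh,x:x+w].astype(int)
    b=((f[:,:,2]>150)&(f[:,:,2]-f[:,:,0]>15)&(f[:,:,1]-f[:,:,0]>8)&(f[:,:,1]>140)).astype(np.uint8)
    k,l,st,ce=cv2.connectedComponentsWithStats(b);print([(ce[j].round().tolist(),st[j,2:].tolist()) for j in range(1,k) if st[j,4]>8])
E
```

```text
21.875 [454.16799205  43.23302493 285.11675292] [-0.98143267 -0.15375589 -3.57855741] 77.93324589729309
wrist blue [  127   118   388   219 60153]
[([282.0, 73.0], [21, 24, 258]), ([308.0, 74.0], [22, 24, 274]), ([335.0, 75.0], [26, 24, 319]), ([205.0, 108.0], [2, 8, 10]), ([266.0, 120.0], [21, 23, 225]), ([290.0, 121.0], [21, 23, 237]), ([313.0, 122.0], [20, 23, 250]), ([206.0, 120.0], [3, 11, 16]), ([196.0, 168.0], [35, 57, 712]), ([360.0, 179.0], [13, 77, 79]), ([31.0, 206.0], [5, 23, 23])]
side blue [ 280  149   61   51 1771]
[([33.0, 35.0], [6, 8, 26]), ([43.0, 34.0], [5, 6, 21])]
```

```bash
python3 -c "
from bench import finish_job;print(finish_job())"
```

```text
the job is handed in; nothing more can be done
None
```

The job is handed in; the result of the judging was not shown. The six beads are in the blue tray, the cup stands upright and released on the bench, and the gripper is holding the tray about 15 cm up. I did not touch the jars or the loupe.

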